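# Hang the lift-off door back on the reagent cabinet

## Robot

A 7-joint arm with a two-finger parallel gripper is mounted at the origin on the work surface. World frame = base frame: x ahead of the robot, y to its left, z up, the work surface at z = 0. Lengths are in mm, angles in rad, forces in N, time in s.
With the tool pointing down it reaches from about 425 to 950 mm from the base axis. Payload 16.7 kg.
Tool frame: the origin (TCP) lies on the centre line of the jaws, within the pads' length; the fingertips stand tips_ahead ahead of it and the grasp point (between the pads) lies 5 mm behind it (tips_ahead is the distance from the TCP to the fingertips, in mm); z points along the fingers, y is the line along which they close (so a half turn about z gives the same grasp; the last joint's range is limited). The gripper opens to 94 mm and grips with 3 to 60 N. Pads are 16 mm wide; open, the fingers measure 119 mm over their backs; the gripper's body (75 mm by 177 mm) begins 78 mm behind the grasp point.
Start: joints at [1.155, 0.426, 0.074, 1.606, -0.034, 1.111, -0.067], TCP at [177.28, -651.266, 219.467] pointing down, gripper open.
Joint ranges: [-2.85, 2.85], [-0.5, 2.14], [-1.23, 1.37], [0.21, 2.46], [-1.02, 4.16], [0.16, 2.05], [-2.73, 2.73]. Speed limits (rad/s): [1.89, 1.89, 2.39, 2.39, 3.01, 3.01, 3.01].

## Interface

Orientations are given as a rotation vector (axis times angle).
In Python, from plant import * gives the robot as it stands.
- The arm moves only by the tool move_arm, never from a script. Its argument "motion" is a list that holds one entry, the list of rows, each a list of 7 numbers: the shift along the tool's x, y, z in mm, then the turn, a rotation vector about the tool's x, y, z in rad, then the opening, from -1 (shut) to 1 (fully open). In form: [[[tx, ty, tz, ax, ay, az, fingers], ...]]. A call has 1 to 5 rows; each row shifts and turns the commanded pose from where the row before left it, along the tool's axes as they then stand; what a row does not reach is not made up. A row lasts 1/12 s, in which the tool goes at most 41.7 mm and 7.16 degrees, less where a joint would pass 70% of its speed; a pose out of reach is approached as far as the arm can. A call with a gripper value outside its range is refused whole. The fingers move at their own pace and stop on an object; the grip force is fixed at half the most. Time passes only in rows, so rows that do not move let the fingers close. It gives the time, the measured TCP pose, the force, the opening and the grip force at its end, in the units of the state.
- sense(): the state, without advancing time (a new reading comes with each control period).
- capture(name): name is "scene" or "top"; returns the picture (480x640x3 uint8, red, green, blue); there is no depth.
- get_calibration(name): a dict with "fx", "fy", "cx", "cy" (pixels), "pose" (4x4, takes a point from camera to world coordinates). Camera axes: x right, y up, looking along -z (the intrinsics and any distortion apply to the point x, -y, -z); pixel columns grow to the right and rows downward; lengths in mm; the calibration is good to about 2 mm. A picture is of the moment at which its call begins. get_calibration takes no time and is no camera call.
- hand_in(): hands the job in; it is judged then, once.
The state is a dict: "clock": time; "joint_pos": joint angles; "joint_vel": joint speeds; "joint_torque": joint torques, N m; "tcp_pos": TCP position; "ee_rot": TCP orientation; "contact_force": force on the tool from outside, world axes, zero at the start; "moment": the same for the moment, N m; "gripper_width": opening from 0.0 (shut) to 1.0 (fully open); "finger_force": force on a finger pad.
Only numpy, scipy, OpenCV 4.12 (cv2) and the standard library are available. Lean on these libraries where they do the work, as an engineer would, in place of code of your own. Each camera call takes 0.05 s, during which the arm holds its last target. There are 200 camera calls.

## Task

The small white reagent cabinet on the lab bench is missing its lift-off door. Take the door that fits it, the taller of the two standing in the wooden rack, and hang it on the cabinet's two upright hinge pins: lower it, do not drop it, until both knuckles sit fully down on their brackets, then let go. The door may be left open at any angle; leave the shorter door standing in the rack.

Things in the scene. Friction and masses are not known exactly. Their poses are not given: they have to be found in the camera images.
- door: Taller lift-off door, white, 0.2-0.45 kg. Origin: hinge axis, underside of lower knuckle; z up. Panel 8 mm thick in x, y -32 to -162, z -30 to +150 mm. Grip tab on its top edge, over its mass centre: 16 mm thick in x, 60 long centred at y -87, z +150 to +195. Two grey ring knuckles on the axis: 34 mm outside, 26 bore, 25 tall, undersides at z 0 and +110. In the rack +y points roughly to world +y.
- short_door: Shorter door, to be left: like the taller but panel z -30 to +90 mm, tab to +135, knuckle undersides 60 mm apart. Same origin and axes. Both doors stand upright, parallel, panels 120 mm apart, either order, loosely (1 mm play) in the slots of a fixed plywood rack whose posts reach 62 mm above the bench (door origin at 42): raise a door straight up 55 mm or more to free it.
- lower_pin (a point): Foot of the cabinet's lower hinge pin, on its bracket's top face, 60 mm above the bench. z up along the pin, +y into the cabinet, x along its front. A like pin stands 110 mm higher on the same axis. Pins: steel, 22 mm diameter, 30 tall, upper 19 tapering to a 4 mm tip. Brackets: 36 mm discs 10 thick on arms from the cabinet. Door hung home: its origin within about 3 mm of this point.
- cabinet: Fixed white steel cabinet with no door. Origin: on the pins' axis at bench level, axes as lower_pin. Open front at y +30 mm, looking to -y; x -190 to +20, 170 deep, 240 high. There are 70 mm between the lower pin's tip and the upper bracket's underside: bring the door in from the open side (-y) with each knuckle just above its own pin, then lower it. Hung, it swings freely.
Mind the look-alikes: they are no part of the job. Leave any blue look-alike of the door alone.

How it is judged:
By the outcome, as a careful person would: the job done as asked, in the order asked, and still so for the second after the job is handed in, with the robot touching nothing.
It also fails if it takes over 42 s, if anything falls off the work surface, if the arm or the gripper's body presses on something with over 40 N, if the wrist force passes 120 N, or if a joint passes its speed limit or range.

## Working session

There is one attempt and no reset: what is moved stays moved. The work goes in short steps, Python scripts to look and compute and a tool call to move; the robot and the scene stay as the last step left them, time stands still between calls to the robot, and variables do not carry over. Pictures are saved under pics/ and viewed, at most 10 in all, crops included, and the job is handed in when it is done.

Besides the shell and the picture viewer there is one more tool, called after ">>>" by a JSON object that holds its "fn" and its "kwargs". move_arm: Moves the arm, as the interface text tells. Its arguments: {"type":"object","properties":{"motion":{"type":"array"}},"required":["motion"]}

```bash
mkdir -p pics; cat > h.py <<'E'
from plant import *
import numpy as np, cv2
from scipy.spatial.transform import Rotation as R
def snap(n,f):
    im=capture(n); cv2.imwrite('pics/'+f,im[:,:,::-1]); return im
E
python3 - <<'E'
from h import *
snap('scene','s0.png');snap('top','t0.png')
for n in('scene','top'):
    c=get_calibration(n);print({k:(np.round(v,3).tolist()) for k,v in c.items()})
s=sense();print({k:np.round(v,3).tolist() for k,v in s.items()})
E
ls
```

```text
{'fx': 495.922, 'fy': 495.922, 'cx': 319.056, 'cy': 239.463, 'pose': [[0.506, -0.611, 0.609, 977.571], [0.863, 0.361, -0.355, -234.436], [-0.003, 0.705, 0.709, 548.189], [0.0, 0.0, 0.0, 1.0]]}
{'fx': 519.41, 'fy': 519.41, 'cx': 321.767, 'cy': 244.688, 'pose': [[-0.005, 0.983, -0.184, 413.195], [-0.999, 0.003, 0.045, 50.196], [0.045, 0.184, 0.982, 840.756], [0.0, 0.0, 0.0, 1.0]]}
{'clock': 0.1, 'joint_pos': [1.156, 0.427, 0.074, 1.607, -0.034, 1.111, -0.067], 'joint_vel': [-0.001, 0.0, -0.001, -0.001, 0.001, -0.0, 0.002], 'joint_torque': [0.009, -93.747, 3.677, -45.505, -0.049, 0.017, 0.0], 'tcp_pos': [177.184, -650.951, 218.875], 'ee_rot': [-3.113, -0.416, 0.0], 'contact_force': [0.083, -0.355, 0.357], 'moment': [-0.023, -0.003, -0.027], 'finger_force': 0.0, 'gripper_width': 0.998}
h.py
pics
```

View pics/s0.png

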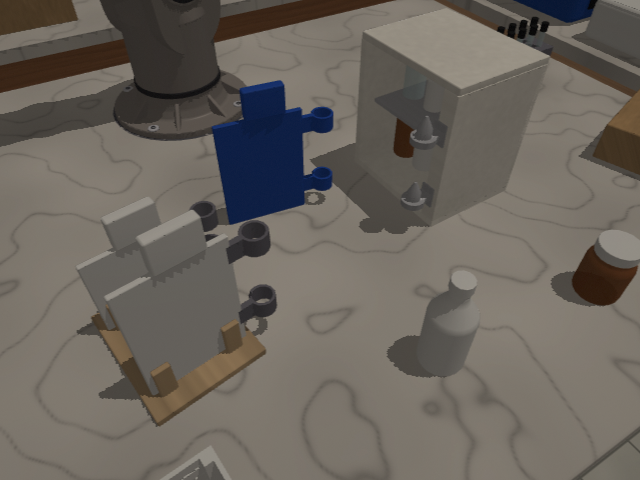

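View pics/t0.png

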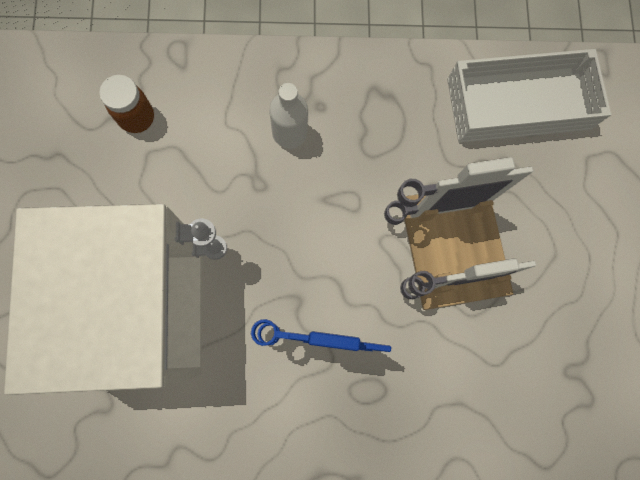

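The two white doors in the scene view are the near one (tab at 172,240; knuckles at 254,237 and 263,300) and the far one (tab at 132,225). In the top view they have knuckles at (411,192)/(395,213) and (422,283)/(411,288). The near one, top row in the top view, has the wider knuckle spacing and fits as the tall door. The blue one (265,335 in the top view) is a decoy. The cabinet pins are at scene (426,115)/(413,183). I'll confirm this in one enlarged crop.

```bash
python3 - <<'E'
import cv2,numpy as np
s=cv2.imread('pics/s0.png');t=cv2.imread('pics/t0.png')
def c(im,x,y,w,h): 
    o=cv2.resize(im[y:y+h,x:x+w],(400,300),interpolation=cv2.INTER_CUBIC); return cv2.convertScaleAbs(o,alpha=1.3)
# 400/w scale
a=c(s,80,190,240,180); b=c(s,360,90,120,135*120//180); 
d=c(t,380,150,160,120); e=c(t,160,200,120,90)
cv2.imwrite('pics/c0.png',np.vstack([np.hstack([a,b]),np.hstack([d,e])]))
E
```

```text
(no output)
```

View pics/c0.png

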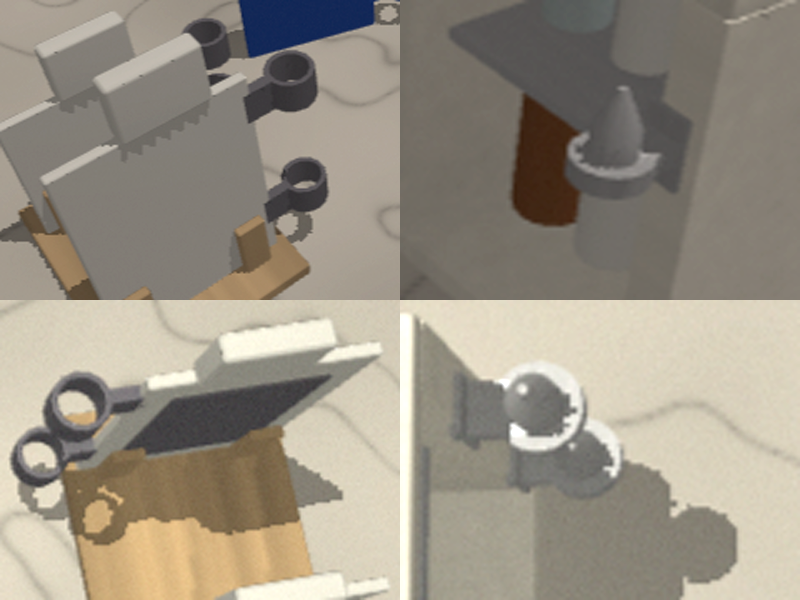

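The crop confirms it: the near door has long knuckle spacing and a tall panel (upper ring about 254.6,232; lower about 262.4,294), so it is the tall door. Both pins are visible, with brackets at (424,138) in the scene view and (202.6,232)/(214,246.5) in the top view. Next I'll fit the poses.

```bash
cat >> h.py <<'E'
def proj(n,P):
    c=get_calibration(n);T=np.array(c['pose']);q=(np.atleast_2d(P)-T[:3,3])@T[:3,:3]
    d=[np.array(v) for k,v in c.items() if 'dist' in k]
    return np.c_[c['cx']+c['fx']*q[:,0]/-q[:,2], c['cy']+c['fy']*-q[:,1]/-q[:,2]]
def fit(obs,z0,p0):
    from scipy.optimize import least_squares
    def f(p):
        M=R.from_euler('z',p[2]).as_matrix(); return np.ravel([proj(n,M@np.array(P)+[p[0],p[1],z0])[0]-uv for n,P,uv in obs])
    r=least_squares(f,p0,loss='soft_l1'); return r.x,r.fun.reshape(-1,2)
E
python3 - <<'E'
from h import *
import plant; print([k for k in dir(plant) if k[0]!='_'], getattr(plant,'tips_ahead',None), get_calibration('top').keys())
A=lambda x,y:(80+x*.6,190+y*.6)
D=lambda x,y:(380+x*.4,150+(y-300)*.4)
obs=[('scene',(0,0,135),A(291,70)),('scene',(0,0,25),A(304,173)),('top',(0,0,135),D(79,403)),('top',(0,0,25),D(39,457)),
('scene',(8,-117,195),A(111,90)),('scene',(8,-57,195),A(208,44)),('scene',(-8,-117,195),A(96,75)),('scene',(-8,-57,195),A(187,35)),
('top',(8,-57,195),D(228,335)),('top',(8,-117,195),D(332,320)),('top',(-8,-117,195),D(336,347)),('top',(-8,-57,195),D(220,362))]
p,r=fit(obs,42,[500,-100,0]);print('door',p.round(3),'\n',r.round(1).tolist())
c=[('scene',(0,0,110),(423.9,138)),('scene',(0,0,140),(427.2,116.4)),('top',(0,0,110),(202.6,231.8)),('top',(0,0,0),(214,246.5)),
('top',(20,30,180),(164,205)),('top',(-190,30,180),(162,387)),('scene',(20,30,180),(463,92))]
p,r=fit(c,60,[450,150,0]);print('pin',p.round(3),'\n',r.round(1).tolist())
E
```

```text
['PlanningError', 'capture', 'get_calibration', 'hand_in', 'sense', 'tips_ahead'] 14.0 dict_keys(['fx', 'fy', 'cx', 'cy', 'pose'])
door [ 6.10824e+02 -1.00827e+02  1.70000e-01] 
 [[0.3, -2.4], [1.0, -0.1], [-0.2, -0.2], [0.5, -1.5], [-3.0, 1.3], [-1.5, -1.0], [-2.1, 0.5], [2.3, -4.3], [-5.9, -0.2], [-1.1, -1.5], [0.4, -0.1], [0.2, 1.3]]Traceback (most recent call last):
  File "<stdin>", line 11, in <module>
  File "h.py", line 14, in fit
    r=least_squares(f,p0,loss='soft_l1'); return r.x,r.fun.reshape(-1,2)
    return func(*args, **kwargs)
    result = trf(vector_fun.fun, vector_fun.jac, x0, f0, J0, lb, ub, ftol, xtol,
                 gtol, max_nfev, x_scale, loss_function, tr_solver,
                 tr_options.copy(), verbose, callback=callback_wrapped)
    return trf_no_bounds(
        fun, jac, x0, f0, J0, ftol, xtol, gtol, max_nfev, x_scale,
        loss_function, tr_solver, tr_options, verbose, callback=callback)
    f_new = fun(x_new)
    self._update_fun()
    ~~~~~~~~~~~~~~~~^^
    self.f = self.fun_wrapped(xp_copy(self.x))
             ~~~~~~~~~~~~~~~~^^^^^^^^^^^^^^^^^
    return np.atleast_1d(self.fun(x))
                         ~~~~~~~~^^^
    return self.f(x, *self.args, **self.kwargs)
           ~~~~~~^^^^^^^^^^^^^^^^^^^^^^^^^^^^^^
  File "h.py", line 13, in f
    M=R.from_euler('z',p[2]).as_matrix(); return np.ravel([proj(n,M@np.array(P)+[p[0],p[1],z0])[0]-uv for n,P,uv in obs])
                                                           ~~~~^^^^^^^^^^^^^^^^^^^^^^^^^^^^^^^^
  File "h.py", line 7, in proj
    c=get_calibration(n);T=np.array(c['pose']);q=(np.atleast_2d(P)-T[:3,3])@T[:3,:3]
ValueError: time passes only in moves, steps and waits
```

```bash
sed -i 's/^def proj/import functools\n@functools.cache\ndef cal(n): return get_calibration(n)\ndef proj/; s/c=get_calibration(n);T/c=cal(n);T/' h.py
python3 - <<'E'
from h import *
c=[('scene',(0,0,110),(423.9,138)),('scene',(0,0,140),(427.2,116.4)),('top',(0,0,110),(202.6,231.8)),('top',(0,0,0),(214,246.5)),
('top',(20,30,180),(164,205)),('top',(-190,30,180),(162,387)),('scene',(20,30,180),(463,92))]
p,r=fit(c,60,[450,150,0]);print('pin',p.round(3),'\n',r.round(1).tolist())
M=R.from_euler('z',.17).as_matrix()
print((M@[0,-87,0]+[610.8,-100.8,0]).round(1))
s=sense();m=R.from_rotvec(s['ee_rot']).as_matrix();print(m.round(3))
# tool target: y axis along door x
for e in(1,-1):
    ty=e*M[:,0]; tz=np.array([0,0,-1]); T=np.c_[np.cross(ty,tz),ty,tz]; print(e,R.from_matrix(m.T@T).as_rotvec().round(3))
E
```

```text
pin [555.658 176.813 -12.531] 
 [[0.5, -1.6], [0.6, 0.4], [-1.3, -0.2], [0.6, 0.2], [0.8, -1.6], [0.1, 0.3], [-1.5, -3.0]]
[ 625.5 -186.5    0. ]
[[ 0.965  0.263 -0.   ]
 [ 0.263 -0.965  0.001]
 [-0.    -0.001 -1.   ]]
1 [-1.000e-03 -1.000e-03 -1.475e+00]
-1 [-1.000e-03  1.000e-03  1.667e+00]
```

```bash
cat >> h.py <<'E'
def down(yaw,e=1):
    M=R.from_euler('z',yaw).as_matrix(); ty=e*M[:,0]; tz=np.array([0,0,-1.]); return np.c_[np.cross(ty,tz),ty,tz]
def plan(pos,T,n,p=None,m=None):
    "n equal rows (shift in tool axes, turn) from the present pose"
    s=sense(); p=s['tcp_pos'] if p is None else p; m=R.from_rotvec(s['ee_rot']).as_matrix() if m is None else m
    w=R.from_matrix(m.T@T).as_rotvec()/n; S=sum(R.from_rotvec(w*i).as_matrix() for i in range(n))
    return np.r_[np.linalg.solve(S,m.T@(np.array(pos)-p)),w].round(4)
E
python3 - <<'E'
from h import *
print(plan([625.5,-186.5,290],down(.17),20))
E
```

```text
[34.9206  5.7536 -3.5563 -0.     -0.     -0.0737]
```

>>> {"fn": "move_arm", "kwargs": {"motion": [[[34.9,5.8,-6,0,0,-0.0737,1],[34.9,5.8,-6,0,0,-0.0737,1],[34.9,5.8,-6,0,0,-0.0737,1],[34.9,5.8,-6,0,0,-0.0737,1],[34.9,5.8,-6,0,0,-0.0737,1]]]}}

```text
clock: 0.52
tcp_pos: [349.2, -607.4, 249.3]
ee_rot: [-2.983, -0.984, 0.0]
contact_force: [0.3, -1.1, -0.1]
gripper_width: 1.004
finger_force: 0.0
```

>>> {"fn": "move_arm", "kwargs": {"motion": [[[34.9,5.8,-6,0,0,-0.0737,1],[34.9,5.8,-6,0,0,-0.0737,1],[34.9,5.8,-6,0,0,-0.0737,1],[34.9,5.8,-6,0,0,-0.0737,1],[34.9,5.8,-6,0,0,-0.0737,1]]]}}

```text
clock: 0.93
tcp_pos: [492.5, -505.0, 279.2]
ee_rot: [-2.752, -1.515, 0.0]
contact_force: [-0.8, 0.5, -0.2]
gripper_width: 1.0
finger_force: 0.0
```

>>> {"fn": "move_arm", "kwargs": {"motion": [[[34.9,5.8,0,0,0,-0.0737,1],[34.9,5.8,0,0,0,-0.0737,1],[34.9,5.8,0,0,0,-0.0737,1],[34.9,5.8,0,0,0,-0.0737,1],[34.9,5.8,0,0,0,-0.0737,1]]]}}

```text
clock: 1.35
tcp_pos: [589.3, -358.0, 279.0]
ee_rot: [-2.427, -1.993, 0.0]
contact_force: [0.3, -0.9, -0.6]
gripper_width: 0.999
finger_force: 0.0
```

>>> {"fn": "move_arm", "kwargs": {"motion": [[[34.9,5.8,0,0,0,-0.0737,1],[34.9,5.8,0,0,0,-0.0737,1],[34.9,5.8,0,0,0,-0.0737,1],[34.9,5.8,0,0,0,-0.0737,1],[34.9,5.8,0,0,0,-0.0737,1]]]}}

```text
clock: 1.77
tcp_pos: [626.5, -185.9, 279.0]
ee_rot: [-2.021, -2.404, 0.0]
contact_force: [1.3, -0.3, -0.0]
gripper_width: 1.003
finger_force: 0.0
```

```bash
python3 - <<'E'
from h import *
s=snap('scene','s1.png');t=snap('top','t1.png')
f=lambda im,x,y:cv2.resize(im[y:y+225,x:x+300],(400,300),interpolation=cv2.INTER_CUBIC)
cv2.imwrite('pics/c1.png',cv2.convertScaleAbs(np.hstack([f(s,40,150),f(t,330,90)])[:,:,::-1],alpha=1.3))
s=sense();print(s['tcp_pos'],plan([625.5,-186.5,216],down(.17),4))
E
```

```text
[ 627.20346014 -180.56281676  279.62749945] [-1.41120e+00 -6.86700e-01  1.59044e+01  2.00000e-04 -6.00000e-04
  2.50000e-03]
```

View pics/c1.png

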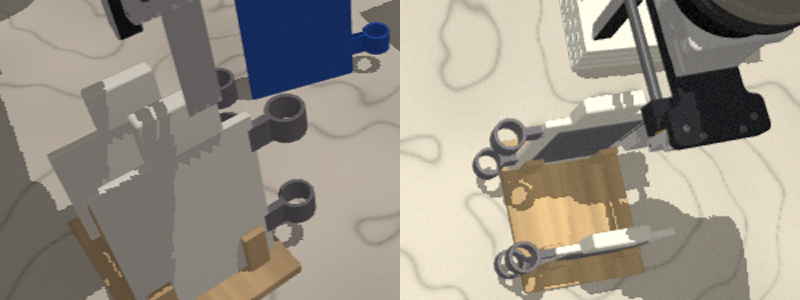

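The picture shows the gripper over the rack. One finger is visible near crop (200,60) in the scene view, and the tab is beneath it. I'll check its place by projection.

```bash
python3 - <<'E'
from h import *
s=sense();p=s['tcp_pos'];m=R.from_rotvec(s['ee_rot']).as_matrix()
im={n:cv2.imread('pics/%s1.png'%n[0]) for n in('scene','top')}
M=R.from_euler('z',.17).as_matrix()
door=[(0,0,135),(0,0,25)]+[(a,b,195) for a in(8,-8) for b in(-57,-117)]+[(4,-162,150),(4,-32,150),(4,-162,-30)]
out=[]
for n in im:
    g=cv2.resize(im[n],None,fx=2,fy=2,interpolation=cv2.INTER_CUBIC)
    P=np.array([p+m@np.array(v) for v in[(0,0,0),(0,50,14),(0,-50,14)]])
    for q in proj(n,P): cv2.circle(g,tuple((2*q+.5).astype(int)),3,(0,0,255),-1)
    print(n,proj(n,P).round().tolist())
    for q in proj(n,np.array(door)@M.T+[610.8,-100.8,42]): cv2.circle(g,tuple((2*q+.5).astype(int)),3,(0,255,0),-1)
    x,y=(140,240) if n=='scene' else(740,200)
    out.append(cv2.convertScaleAbs(g[y:y+520,x:x+400],alpha=1.3))
cv2.imwrite('pics/c2.png',np.hstack(out))
E
```

```text
scene [[167.0, 188.0], [200.0, 230.0], [144.0, 174.0]]
top [[498.0, 153.0], [484.0, 118.0], [504.0, 197.0]]
```

View pics/c2.png

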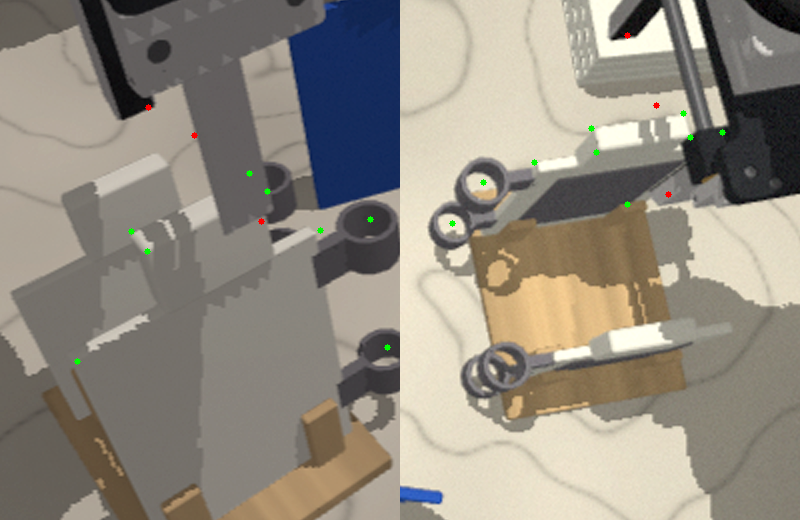

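The overlays (green is the door model, red is the TCP and fingertips) match: the knuckles are centred and the tab is between the fingers. I'll descend straight onto the tab.

>>> {"fn": "move_arm", "kwargs": {"motion": [[[-3,-1.4,10,0,0,0.004,1],[-2.6,-1.3,18,0,0,0.003,1],[0,0,18,0,0,0.003,1],[0,0,13,0,0,0,1],[0,0,4.5,0,0,0,1]]]}}

```text
clock: 2.28
tcp_pos: [623.1, -195.1, 212.9]
ee_rot: [-2.039, -2.386, 0.003]
contact_force: [-1.0, -0.5, -0.2]
gripper_width: 0.999
finger_force: 0.0
```

>>> {"fn": "move_arm", "kwargs": {"motion": [[[0,0,0,0,0,0,-1],[0,0,0,0,0,0,-1],[0,0,0,0,0,0,-1],[0,0,0,0,0,0,-1],[0,0,0,0,0,0,-1]]]}}

```text
clock: 2.7
tcp_pos: [625.0, -193.8, 216.8]
ee_rot: [2.037, 2.39, 0.001]
contact_force: [0.3, 0.8, -0.4]
gripper_width: 0.682
finger_force: 0.0
```

>>> {"fn": "move_arm", "kwargs": {"motion": [[[0,0,0,0,0,0,-1],[0,0,0,0,0,0,-1],[0,0,0,0,0,0,-1],[0,0,0,0,0,0,-1],[0,0,0,0,0,0,-1]]]}}

```text
clock: 3.12
tcp_pos: [624.6, -193.8, 216.0]
ee_rot: [2.038, 2.391, 0.0]
contact_force: [1.0, -0.5, 0.4]
gripper_width: 0.329
finger_force: 0.0
```

>>> {"fn": "move_arm", "kwargs": {"motion": [[[0,0,0,0,0,0,-1],[0,0,0,0,0,0,-1],[0,0,0,0,0,0,-1],[0,0,0,0,0,0,-1],[0,0,0,0,0,0,-1]]]}}

```text
clock: 3.53
tcp_pos: [624.8, -193.7, 216.0]
ee_rot: [2.038, 2.391, 0.001]
contact_force: [2.2, -0.6, -2.2]
gripper_width: 0.17
finger_force: 30.0
```

```bash
python3 - <<'E'
from h import *
s=sense();print({k:np.round(s[k],3).tolist() for k in('tcp_pos','ee_rot','contact_force','moment','gripper_width','finger_force')})
E
```

```text
{'tcp_pos': [624.845, -193.655, 215.987], 'ee_rot': [2.038, 2.391, 0.001], 'contact_force': [2.231, -0.575, -2.245], 'moment': [-0.016, -1.016, 0.158], 'gripper_width': 0.17, 'finger_force': 29.963}
```

Gripped. Now I'll lift straight up, slowly at first.

>>> {"fn": "move_arm", "kwargs": {"motion": [[[0,0,-5,0,0,0,-1],[0,0,-10,0,0,0,-1],[0,0,-15,0,0,0,-1],[0,0,-15,0,0,0,-1],[0,0,-15,0,0,0,-1]]]}}

```text
clock: 3.95
tcp_pos: [624.4, -193.7, 277.4]
ee_rot: [-2.038, -2.391, 0.0]
contact_force: [-0.3, -0.4, -3.9]
gripper_width: 0.17
finger_force: 30.0
```

>>> {"fn": "move_arm", "kwargs": {"motion": [[[0,0,-8,0,0,0,-1],[0,0,-4,0,0,0,-1],[0,0,0,0,0,0,-1],[0,0,0,0,0,0,-1],[0,0,0,0,0,0,-1]]]}}

```text
clock: 4.37
tcp_pos: [624.2, -193.7, 287.1]
ee_rot: [-2.037, -2.39, 0.001]
contact_force: [0.2, -0.2, -3.2]
gripper_width: 0.166
finger_force: 30.0
```

```bash
python3 - <<'E'
from h import *
s=snap('scene','s2.png');t=snap('top','t2.png')
f=lambda im,x,y:cv2.resize(im[y:y+300,x:x+400][:,:,::-1],(400,300))
g=lambda im,x,y,w,h:cv2.resize(im[y:y+h,x:x+w][:,:,::-1],(400,400*h//w),interpolation=cv2.INTER_CUBIC)
cv2.imwrite('pics/c3.png',cv2.convertScaleAbs(np.hstack([g(s,60,120,240,240),g(t,370,90,200,200)]),alpha=1.3))
s=sense();print({k:np.round(s[k],3).tolist() for k in('clock','tcp_pos','ee_rot','contact_force','moment','gripper_width','finger_force','joint_pos')})
E
```

```text
{'clock': 4.467, 'tcp_pos': [624.279, -193.732, 287.168], 'ee_rot': [-2.037, -2.39, 0.001], 'contact_force': [0.602, 0.013, -2.514], 'moment': [-0.042, -0.109, -0.038], 'gripper_width': 0.167, 'finger_force': 29.978, 'joint_pos': [0.507, 0.372, -0.406, 1.553, 0.152, 1.249, 0.236]}
```

View pics/c3.png

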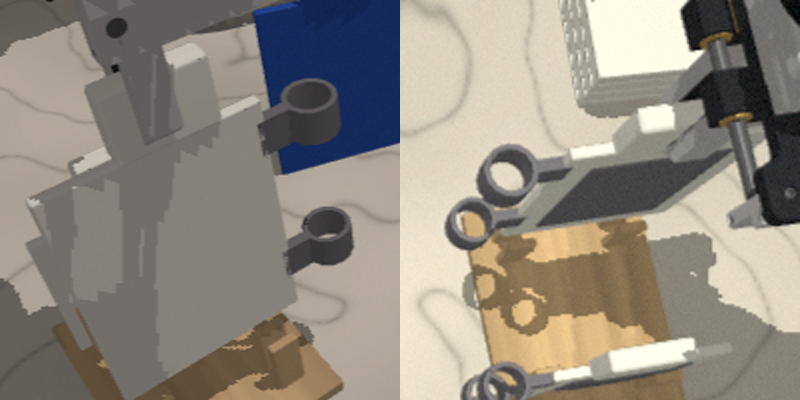

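The door is free of the rack and hangs upright, and the short door is undisturbed. Rings are at scene (246.6,177.6)/(256.2,253.2) and top (424.5,177.5)/(405.5,201). I'll triangulate.

```bash
cat >> h.py <<'E'
def tri(a,b):
    from scipy.optimize import least_squares
    r=least_squares(lambda P:np.r_[(proj('scene',P)-a).ravel(),(proj('top',P)-b).ravel()],[600.,0,150]); return r.x.round(1),r.fun.round(1)
E
python3 - <<'E'
from h import *
print(tri((246.6,177.6),(424.5,177.5)));print(tri((256.2,253.2),(405.5,201)))
print('pin',tri((423.9,138),(202.6,231.8)))
print('rack',tri((254.6,232),(411.6,191.2)),tri((262.4,293.8),(395.6,212.8)))
E
```

```text
(array([ 607.6, -101.4,  245.7]), array([-0.3,  0. , -0.3, -0.1]))
(array([ 607.7, -101.4,  137.4]), array([ 0.3, -0. ,  0.4,  0.2]))
pin (array([556. , 175.8, 167.9]), array([-0.2,  0. , -0.2, -0.1]))
rack (array([ 611.4, -101.7,  174.3]), array([ 0., -0.,  0.,  0.])) (array([ 608.8, -100.9,   64.6]), array([ 0.3, -0. ,  0.4,  0.2]))
```

```bash
python3 - <<'E'
from h import *
s=sense();m=R.from_rotvec(s['ee_rot']).as_matrix();print(m.round(4))
print(m.T@[-51.7,227.4,0], m.T@[0,50,0])
E
```

```text
[[-1.582e-01  9.874e-01 -1.200e-03]
 [ 9.874e-01  1.582e-01  4.000e-04]
 [ 6.000e-04 -1.200e-03 -1.000e+00]]
[ 2.32715787e+02 -1.50661501e+01  1.53670390e-01] [4.93700758e+01 7.91171436e+00 1.96822415e-02]
```

>>> {"fn": "move_arm", "kwargs": {"motion": [[[7,-0.5,0,0,0,0,-1],[14,-1,0,0,0,0,-1],[22,-1.4,0,0,0,0,-1],[24,-1.6,0,0,0,0,-1],[24,-1.6,0,0,0,0,-1]]]}}

```text
clock: 4.88
tcp_pos: [603.5, -102.5, 287.9]
ee_rot: [-2.037, -2.391, -0.0]
contact_force: [0.7, 0.5, -2.1]
gripper_width: 0.172
finger_force: 30.0
```

>>> {"fn": "move_arm", "kwargs": {"motion": [[[24,-1.6,0,0,0,0,-1],[24,-1.6,0,0,0,0,-1],[24,-1.6,0,0,0,0,-1],[22,-1.4,0,0,0,0,-1],[20,-1.3,0,0,0,0,-1]]]}}

```text
clock: 5.3
tcp_pos: [577.6, 9.4, 288.1]
ee_rot: [-2.036, -2.392, -0.0]
contact_force: [0.0, -0.0, -2.6]
gripper_width: 0.168
finger_force: 30.0
```

>>> {"fn": "move_arm", "kwargs": {"motion": [[[16,-0.8,0,0,0,0,-1],[9,-0.5,0,0,0,0,-1],[2.7,-0.2,0,0,0,0,-1],[0,0,0,0,0,0,-1],[0,0,0,0,0,0,-1]]]}}

```text
clock: 5.72
tcp_pos: [572.9, 32.9, 287.9]
ee_rot: [2.039, 2.39, -0.0]
contact_force: [-0.2, -0.8, -2.6]
gripper_width: 0.168
finger_force: 30.0
```

```bash
python3 - <<'E'
from h import *
s=snap('scene','s3.png');t=snap('top','t3.png')
g=lambda im,x,y,w,h:cv2.resize(im[y:y+h,x:x+w][:,:,::-1],(400,400*h//w),interpolation=cv2.INTER_CUBIC)
cv2.imwrite('pics/c4.png',cv2.convertScaleAbs(np.hstack([g(s,320,60,160,200),g(t,160,160,160,200)]),alpha=1.3))
s=sense();print({k:np.round(s[k],3).tolist() for k in('clock','tcp_pos','ee_rot','contact_force','moment','gripper_width','finger_force','joint_pos')})
print(proj('scene',np.array([[556,126,247.7],[556,126,137.7]])),proj('top',np.array([[556,126,247.7],[556,126,137.7]])))
E
```

```text
{'clock': 5.817, 'tcp_pos': [573.044, 32.533, 287.868], 'ee_rot': [2.04, 2.389, -0.0], 'contact_force': [0.227, -0.02, -2.787], 'moment': [-0.014, -0.118, 0.01], 'gripper_width': 0.171, 'finger_force': 29.978, 'joint_pos': [0.269, 0.247, -0.522, 1.728, 0.131, 1.202, -0.13]}
[[400.8753889   93.65137534]
 [391.68077536 167.38113459]] [[233.19449247 217.56606629]
 [243.0033153  236.39797125]]
```

View pics/c4.png

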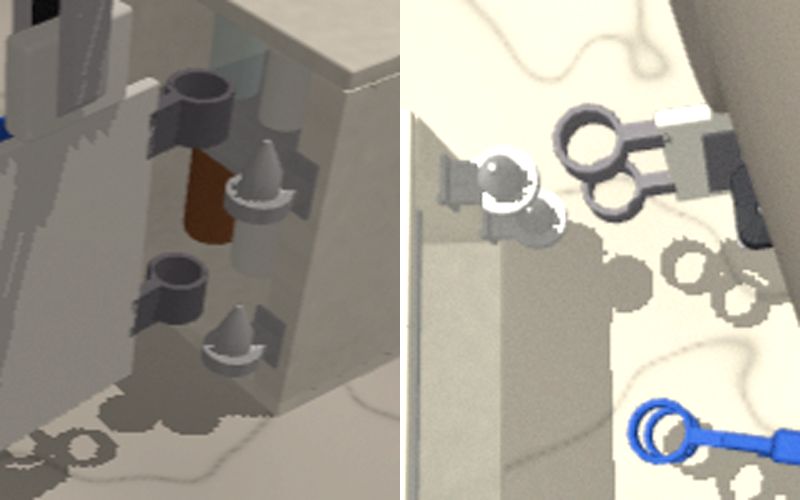

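The door is in front of the cabinet, both knuckles above their pins' tips. Upper ring is at scene (400,96) / top (236,217), lower at (392,169.6)/(245.6,237.2). The pins' discs are at scene (424.4,136), (413.6,198.4) and top (202.4,232), (213.2,245.6).

```bash
python3 - <<'E'
from h import *
print(tri((400,96),(236,216.8)),tri((392,169.6),(245.6,237.2)))
print('pin',tri((424.4,136),(202.4,232)),tri((413.6,198.4),(213.2,245.6)))
# 2D fits with known heights (minus ~2 bias)
for k,z0,o in(('door',111.5,[('scene',(0,0,135),(400,96)),('scene',(0,0,25),(392,169.6)),('top',(0,0,135),(236,216.8)),('top',(0,0,25),(245.6,237.2))]),
 ('pin',58,[('scene',(0,0,110),(424.4,136)),('scene',(0,0,140),(426.8,116.4)),('scene',(0,0,0),(413.6,198.4)),('scene',(0,0,30),(415.6,182.4)),('top',(0,0,110),(202.4,232)),('top',(0,0,0),(213.2,245.6))])):
    p,r=fit(o,z0,[560,150,0]);print(k,p.round(2),r.round(1).tolist())
E
```

```text
(array([557.6, 123.3, 246. ]), array([-0.3,  0. , -0.3, -0.2])) (array([556.5, 124.3, 134.7]), array([-1.3,  0.2, -1.1, -0.7]))
pin (array([555.4, 175.9, 170.6]), array([-0.6,  0.1, -0.5, -0.3])) (array([556.5, 177.7,  60.5]), array([ 0.9, -0.1,  0.8,  0.5]))
door [557.45 123.26   0.  ] [[-0.3, -0.3], [-1.4, -0.3], [-0.3, -0.2], [-0.5, -1.7]]
pin [554.33 177.78   0.  ] [[-0.3, 0.9], [0.7, 1.1], [-0.2, 0.3], [0.5, 0.8], [-1.6, 0.9], [0.9, 2.2]]
```

>>> {"fn": "move_arm", "kwargs": {"motion": [[[8,1.1,0,0,0,0,-1],[16,2.2,0,0,0,0,-1],[16,2.3,0,0,0,0,-1],[9,1.3,0,0,0,0,-1],[3,0.4,0,0,0,0,-1]]]}}

```text
clock: 6.23
tcp_pos: [571.7, 88.0, 288.0]
ee_rot: [-2.036, -2.392, -0.001]
contact_force: [-0.3, -0.4, -2.8]
gripper_width: 0.173
finger_force: 30.0
```

>>> {"fn": "move_arm", "kwargs": {"motion": [[[0,0,4,0,0,0,-1],[0,0,4,0,0,0,-1],[0,0,0,0,0,0,-1],[0,0,0,0,0,0,-1],[0,0,0,0,0,0,-1]]]}}

```text
clock: 6.65
tcp_pos: [571.9, 85.5, 280.0]
ee_rot: [-2.039, -2.39, 0.0]
contact_force: [0.5, -0.0, -2.7]
gripper_width: 0.173
finger_force: 30.0
```

```bash
python3 - <<'E'
from h import *
s=snap('scene','s4.png');t=snap('top','t4.png')
g=lambda im,x,y,w,h:cv2.resize(im[y:y+h,x:x+w][:,:,::-1],(400,400*h//w),interpolation=cv2.INTER_CUBIC)
cv2.imwrite('pics/c5.png',cv2.convertScaleAbs(np.hstack([g(s,360,60,112,140),g(t,160,180,100,125)]),alpha=1.6))
s=sense();print({k:np.round(s[k],3).tolist() for k in('clock','tcp_pos','ee_rot','contact_force','moment','gripper_width','finger_force')})
E
```

```text
{'clock': 6.75, 'tcp_pos': [571.988, 85.779, 280.136], 'ee_rot': [2.039, 2.39, 0.0], 'contact_force': [-0.15, -0.188, -3.617], 'moment': [-0.043, -0.066, 0.019], 'gripper_width': 0.168, 'finger_force': 29.978}
```

View pics/c5.png

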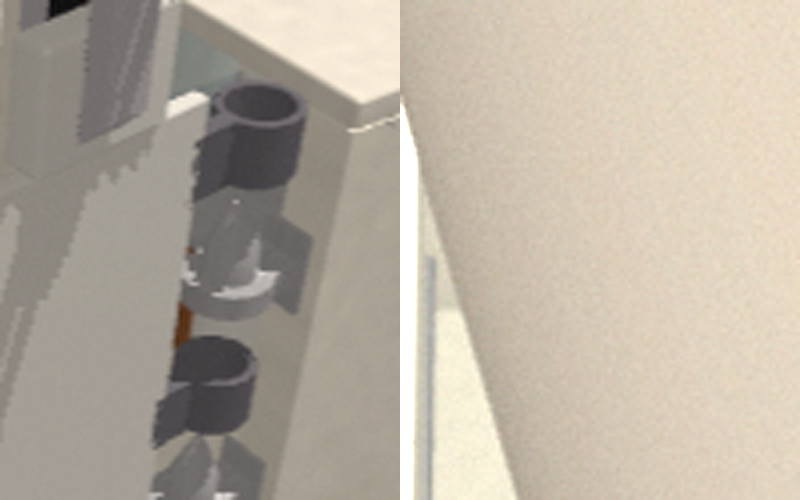

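The scene view shows both rings over their pins (upper ring 433,89; tip 426,116.6; lower ring 419.6,161). The top view is blocked by the arm. I'll check the residual offset in the image against the expected one.

```bash
python3 - <<'E'
from h import *
P=np.array([[555.7,176.8,z] for z in(241.2,131.2,200,170,60,90)])
q=proj('scene',P);print(q.round(1).tolist())
print('bias pins',(np.array([[426.5,116.5],[424.2,137],[413.6,198.4],[415.6,182.4]])-q[2:]).round(1).tolist())
print('ring err',(np.array([[433.1,89.1],[419.6,160.8]])-q[:2]).round(1).tolist())
print('jac px/mm x,y',(proj('scene',P[:1]+[1,0,0])-q[0]).round(2),(proj('scene',P[:1]+[0,1,0])-q[0]).round(2))
E
```

```text
[[432.8, 87.9], [420.3, 159.8], [427.8, 116.9], [424.4, 136.4], [413.6, 198.4], [416.3, 182.8]]
bias pins [[-1.3, -0.4], [-0.2, 0.6], [-0.0, -0.0], [-0.7, -0.4]]
ring err [[0.3, 1.2], [-0.7, 1.0]]
jac px/mm x,y [[0.52 0.34]] [[ 0.62 -0.2 ]]
```

Within about 1 mm, well inside the taper. I'll lower in slow steps, watching force.

>>> {"fn": "move_arm", "kwargs": {"motion": [[[-0.5,0,4,0,0,0,-1],[0,0,5,0,0,0,-1],[0,0,5,0,0,0,-1],[0,0,4,0,0,0,-1],[0,0,3,0,0,0,-1]]]}}

```text
clock: 7.17
tcp_pos: [571.7, 85.6, 258.2]
ee_rot: [-2.038, -2.39, 0.001]
contact_force: [0.3, -0.6, -3.1]
gripper_width: 0.171
finger_force: 30.0
```

>>> {"fn": "move_arm", "kwargs": {"motion": [[[0,0,2,0,0,0,-1],[0,0,2,0,0,0,-1],[0,0,2,0,0,0,-1],[0,0,1,0,0,0,-1],[0,0,0,0,0,0,-1]]]}}

```text
clock: 7.58
tcp_pos: [571.9, 85.7, 251.9]
ee_rot: [-2.038, -2.391, 0.0]
contact_force: [-0.1, -0.2, -2.7]
gripper_width: 0.166
finger_force: 30.0
```

>>> {"fn": "move_arm", "kwargs": {"motion": [[[0,0,1.5,0,0,0,-1],[0,0,2,0,0,0,-1],[0,0,2,0,0,0,-1],[0,0,1.5,0,0,0,-1],[0,0,0,0,0,0,-1]]]}}

```text
clock: 8.0
tcp_pos: [571.8, 85.6, 244.6]
ee_rot: [-2.038, -2.391, 0.001]
contact_force: [-0.0, -0.0, -2.4]
gripper_width: 0.169
finger_force: 30.0
```

>>> {"fn": "move_arm", "kwargs": {"motion": [[[0,0,1.5,0,0,0,-1],[0,0,1.5,0,0,0,-1],[0,0,1,0,0,0,-1],[0,0,0,0,0,0,-1],[0,0,0,0,0,0,-1]]]}}

```text
clock: 8.42
tcp_pos: [571.9, 85.7, 241.0]
ee_rot: [-2.038, -2.391, 0.0]
contact_force: [-0.5, 0.8, -3.3]
gripper_width: 0.165
finger_force: 30.0
```

>>> {"fn": "move_arm", "kwargs": {"motion": [[[0,0,1.2,0,0,0,-1],[0,0,1.2,0,0,0,-1],[0,0,1.2,0,0,0,-1],[0,0,1,0,0,0,-1],[0,0,0,0,0,0,-1]]]}}

```text
clock: 8.83
tcp_pos: [571.9, 85.6, 236.2]
ee_rot: [-2.038, -2.391, 0.0]
contact_force: [0.4, -0.7, -2.8]
gripper_width: 0.172
finger_force: 30.0
```

>>> {"fn": "move_arm", "kwargs": {"motion": [[[0,0,0.8,0,0,0,-1],[0,0,0.7,0,0,0,-1],[0,0,0.5,0,0,0,-1],[0,0,0,0,0,0,-1],[0,0,0,0,0,0,-1]]]}}

```text
clock: 9.25
tcp_pos: [571.9, 85.7, 234.4]
ee_rot: [-2.038, -2.391, -0.0]
contact_force: [-0.4, 0.6, -3.0]
gripper_width: 0.171
finger_force: 30.0
```

>>> {"fn": "move_arm", "kwargs": {"motion": [[[0,0,0.5,0,0,0,-1],[0,0,0.5,0,0,0,-1],[0,0,0.4,0,0,0,-1],[0,0,0,0,0,0,-1],[0,0,0,0,0,0,-1]]]}}

```text
clock: 9.67
tcp_pos: [572.3, 85.6, 233.7]
ee_rot: [2.038, 2.39, 0.001]
contact_force: [-2.3, -2.2, 7.9]
gripper_width: 0.169
finger_force: 30.0
```

Seated: vertical contact force at the expected height. Now I'll release.

>>> {"fn": "move_arm", "kwargs": {"motion": [[[0,0,0,0,0,0,0],[0,0,0,0,0,0,0],[0,0,0,0,0,0,0],[0,0,0,0,0,0,0],[0,0,0,0,0,0,0]]]}}

```text
clock: 10.08
tcp_pos: [571.9, 85.7, 233.0]
ee_rot: [-2.038, -2.391, -0.0]
contact_force: [0.2, 0.1, 0.8]
gripper_width: 0.481
finger_force: 0.0
```

>>> {"fn": "move_arm", "kwargs": {"motion": [[[0,0,-3,0,0,0,0],[0,0,-8,0,0,0,0],[0,0,-15,0,0,0,0],[0,0,-20,0,0,0,0],[0,0,-20,0,0,0,0]]]}}

```text
clock: 10.5
tcp_pos: [571.8, 85.7, 300.3]
ee_rot: [-2.038, -2.391, 0.0]
contact_force: [-0.1, 1.3, -1.2]
gripper_width: 0.501
finger_force: 0.0
```

>>> {"fn": "move_arm", "kwargs": {"motion": [[[-20,0,-25,0,0,0,0],[-35,0,-20,0,0,0,0],[-38,0,0,0,0,0,0],[-38,0,0,0,0,0,0],[-30,0,0,0,0,0,0]]]}}

```text
clock: 10.92
tcp_pos: [597.6, -76.4, 345.3]
ee_rot: [2.039, 2.388, 0.0]
contact_force: [-0.5, -0.5, -0.9]
gripper_width: 0.496
finger_force: 0.0
```

```bash
python3 - <<'E'
from h import *
s=snap('scene','s5.png');t=snap('top','t5.png')
g=lambda im,x,y,w,h:cv2.resize(im[y:y+h,x:x+w][:,:,::-1],(400,400*h//w),interpolation=cv2.INTER_CUBIC)
cv2.imwrite('pics/c6.png',cv2.convertScaleAbs(np.hstack([g(s,300,60,200,250),g(t,160,160,200,250)]),alpha=1.5))
s=sense();print({k:np.round(s[k],3).tolist() for k in('clock','tcp_pos','contact_force','gripper_width','finger_force')})
P=np.array([[555.7,176.8,z] for z in(195,85)]);print(proj('scene',P),proj('top',P))
E
```

```text
{'clock': 11.017, 'tcp_pos': [597.589, -79.318, 344.278], 'contact_force': [-0.259, 1.144, -0.711], 'gripper_width': 0.5, 'finger_force': 0.0}
[[427.18800348 120.19997234]
 [415.88471049 185.49394487]] [[197.72702994 227.41392317]
 [211.92428521 243.63109134]]
```

View pics/c6.png

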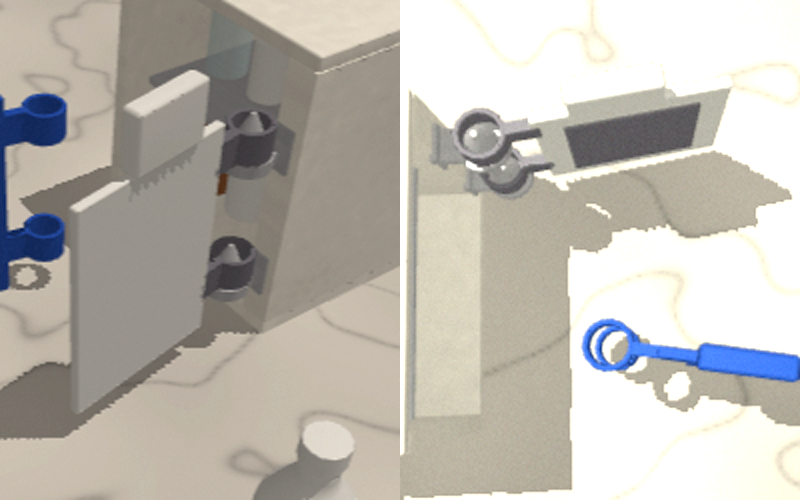

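The door hangs on both pins. Tips show just above the rings (upper ring at about 425,122, lower at about 416,183) and both rings rest on their brackets as predicted. The gripper is clear, so I'll hand in.

```bash
python3 -c "
from plant import *
print(hand_in())"
```

```text
the job is handed in; nothing more can be done
None
```

The taller door hangs on both hinge pins with its knuckles down on the brackets, the gripper is clear, the shorter door was left in the rack, and the job was handed in at about 11 s.

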